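# Lock the depth stop of the lens drill

### The job

Lock the depth stop of the small lens-drilling stand without losing its setting: lay the open-ended spanner on the stand round the lower nut, handle towards the stand's front so that the hold-down bolt stops it, and turn the jam nut above down (clockwise) until it is firmly tight against the lower nut, about 0.3 N m, not forced. The lower nut must not turn by more than a twelfth of a turn. Then take the spanner off and lay it flat on the bare worktop, leaving the things around where they are.

Things in the scene. Friction and masses are not known exactly. Their poses are not given: they have to be found in the camera images.
- drill_stand: White drill stand, fixed. Origin: centre of the underside of its base plate, 200 mm (own x) by 130 mm (own y); its flat top, the deck, is 16 mm up. Front edge = own -x side. Four bolt heads, 13 mm wide, 8 mm high, stand on the deck at x = -85 and +85, y = -46 and +46 mm. The folded-back arm is at x > 60 mm, up to 150 mm high; a 38 mm high lens seat and two 50 mm high pins at x = 7 to 51, y = -50 to 0 mm.
- stop_nut: Lower nut: hexagon 27 mm across flats, 13 mm high, flats facing own +y and -y (and every 60 deg), corners on own x. Origin: centre of its underside, on the stud axis (x = -15, y = +30 mm of the stand), 2 mm above the deck. Keeps the depth setting. It turns on the stud against about 0.05 N m, so the jam nut drags it round as soon as they touch unless it is held. 18 mm stud, its top 73 mm above the worktop.
- stop_nut_corner (a point): The upper corner of the lower nut on its own +x axis, 15.6 mm from the stud axis; shows how far that nut has been turned (8.0 mm for a twelfth of a turn).
- jam_nut: Upper nut on the same stud: a captive round spring washer below, 3 mm high, 25 mm wide, then a hexagon 27 mm across flats and 13 mm high, 3 to 16 mm above its origin (centre of the washer's underside, on the stud axis, 31 mm above the worktop). Flats face own +y and -y and every 60 deg. Clockwise from above tightens. Starts slack: spins at 0.03 N m and bears on the lower nut after 0.2 to 0.9 rad.
- jam_nut_grip (a point): On the stud axis at mid-height of the jam nut's hexagon, where to grip it (two opposite flats, 27 mm). Once the nuts bear on each other and the spanner's slack is used up (up to 0.35 rad more), it goes firm: about 0.1 N m, then 1 N m more per rad. Right is 0.25 to 0.4 N m; over 0.5 damages the thread. It stays where it is left, locked to the lower nut.
- spanner: Bright steel open-ended spanner, loose, 0.1 kg, 181 mm long, 10 mm thick, flat. Origin: between the jaws on the underside, where a nut's axis lies once it is seated. Handle 14 mm wide along own -x to x = -165 mm; jaws open to +x, in line with the handle. Gap 28.4 mm (1.4 mm play), flared at the tips (x = +15 mm); bottom of the gap at x = -16.5 mm; head 55 mm wide, from x = -37 mm on.
- spanner_jaw (a point): Centre of the spanner's gap at mid-thickness, 5 mm above its underside. Seated: on the stud axis, 21 mm above the worktop. Lower the spanner to the deck with this point 15 to 28 mm short of the stud axis, so that its head misses the bolt head and its jaw tips miss the nut, then slide it on. A tall white machine stands behind where it lies at first: carry it round in front.
- spanner_grip (a point): Point on the spanner's handle, 115 mm from the jaw centre, mid-thickness. When the spanner is on the nut this part overhangs the front edge of the stand by 30 mm. The spanner fits with its x axis turned 0 to 0.1 rad counter-clockwise from the stand's; turned clockwise, its handle meets the front left bolt head (stand x = -85, y = +46 mm), 70 mm from the stud, at about -0.035 rad.
- screw_jar: Bystander: round screw jar with black lid, 47 mm wide, 40 mm high, right of the stand; origin under its centre.
- lens_blank: Bystander: clear round lens blank, 67 mm wide, 12 mm high, right of the stand; origin under its centre.
- tweezers: Bystander: steel tweezers lying flat, 115 mm long, right of the stand; origin under its centre.

How it is judged:
By the outcome, as a careful person would: the job done as asked, in the order asked, and still so for the second after the job is handed in, with the robot touching nothing.
It also fails if it takes over 72 s, if anything falls off the work surface, if the arm or the gripper's body presses on something with over 40 N, if the wrist force passes 120 N, or if a joint passes its speed limit or range.

### The arm

A 6-joint arm with a two-finger parallel gripper is mounted at the origin on a cart in front of the work surface, level with it; the furniture and walls round the work are solid. World frame = base frame: x ahead of the robot, y to its left, z up, the work surface at z = 0. Lengths are in m, angles in degrees, forces in N, time in s.
With the tool pointing down it reaches from about 0.4 to 0.825 m from the base axis. Payload 7 kg.
Tool frame: the origin (TCP) lies at the centre of the arm's flange, where the gripper is bolted on; the fingertips stand 178 mm ahead of it and the grasp point (between the pads) lies 159 mm ahead of it (tip_reach is the distance from the TCP to the fingertips, in m); z points along the fingers, y is the line along which they close (so a half turn about z gives the same grasp; the last joint's range is limited). The gripper opens to 88 mm and grips with 3 to 60 N. Pads are 19 mm wide; open, the fingers measure 130 mm over their backs; the gripper's body (78 mm by 193 mm) begins 47 mm behind the grasp point.
Start: joints at [-52.993, 20.546, 0.682, 0, -70.136, -16.507], TCP at [0.236, -0.632, 0.405] pointing down, gripper open.
Joint ranges: [-176.03, 176.03], [-82.01, 121.73], [-58.28, 71.71], [-173.87, 95.51], [-174.79, -0.11], [-173.66, 173.66]. Speed limits (degrees/s): [136.94, 136.94, 172.46, 180, 180, 180].

### API

Orientations are given as [roll, pitch, yaw] about the fixed x, y, z axes, in that order (R = Rz(yaw) Ry(pitch) Rx(roll)).
In Python, from plant import * gives the robot as it stands.
- The arm moves only by the shell command python3 -m handwheel 'ROWS'. ROWS is JSON, a list of rows, each a list of 7 numbers: the opening, from -1 (shut) to 1 (fully open), then the shift along the tool's x, y, z as a fraction of full scale, then the turn, a rotation vector about the tool's x, y, z as a fraction of full scale. A call has 1 to 5 rows; each row shifts and turns the commanded pose from where the row before left it, along the tool's axes as they then stand; what a row does not reach is not made up. Full scale, the value 1, is 0.025 m for a shift and 6 degrees for a turn. A row lasts 1/8 s, in which the tool goes at most 62.5 mm and 10.7 degrees, less where a joint would pass 70% of its speed; a pose out of reach is approached as far as the arm can. A call with a number of a shift or a turn outside -1 to 1 is refused whole. A call with a gripper value outside its range is refused whole. The fingers move at their own pace and stop on an object; the grip force is fixed at half the most. Time passes only in rows, so rows that do not move let the fingers close. It gives the time, the measured TCP pose, the force, the opening and the grip force at its end, in the units of the state.
- get_obs(): the state, without advancing time (a new reading comes with each control period).
- snapshot(name): name is "side" or "top" or "wrist"; returns a dict with "color" (400x640x3 uint8, red, green, blue), "fx", "fy", "cx", "cy" (pixels), "k1" (the pictures are not rectified: a ray, as slopes to the right and down, at radius r is drawn at 1 + k1 r^2 times it, then the intrinsics apply), "R" (3x3) and "t" (3): a world point X has camera coordinates R X + t; the wrist camera has in their place "tool_from_camera" (4x4, takes a point from camera to tool coordinates, whose origin is the TCP and whose axes are the flange's). Camera axes: x right, y down, z forward; pixel columns grow to the right and rows downward; lengths in m; the calibration is good to about 2 mm. A picture is of the moment at which its call begins: read the wrist's pose just before it. There is no depth.
- close_job(): hands the job in; it is judged then, once.
The state is a dict: "clock": time; "joint_pos": joint angles; "qvel": joint speeds; "tau": joint torques, N m; "tool_pos": TCP position; "orientation": TCP orientation; "force": force on the tool from outside, world axes, zero at the start; "moment": the same for the moment, N m; "opening": finger opening in m; "gripper_force": force on a finger pad.
Only numpy, scipy, OpenCV 4.12 (cv2) and the standard library are available. Lean on these libraries where they do the work, as an engineer would, in place of code of your own. Each camera call takes 0.05 s, during which the arm holds its last target. There are 200 camera calls.

## Working session

There is one attempt and no reset: what is moved stays moved. The work goes in short steps, Python scripts to look and compute and a shell command to move; the robot and the scene stay as the last step left them, time stands still between calls to the robot, and variables do not carry over. Pictures are saved under pics/ and viewed, at most 13 in all, crops included, and the job is handed in when it is done.

```bash
ls; mkdir -p pics
python3 - <<'E'
from plant import *
import cv2
print(get_obs())
for n in("top","side"):
    s=snapshot(n);cv2.imwrite(f"pics/{n}0.png",s["color"][:,:,::-1]);print(n,{k:v for k,v in s.items() if k!="color"})
E
```

```text
pics
{'clock': 0.0, 'joint_pos': array([-5.29930108e+01,  2.05931425e+01,  6.35461167e-01, -2.01993468e-02,
       -7.01357232e+01, -1.65042863e+01]), 'qvel': array([-0.00857318, -0.00860382,  0.07849582, -0.1661503 ,  0.02743268,
       -0.06477622]), 'tau': array([ 5.94085723e-04, -5.82719815e+01,  2.93070334e+01,  6.99805006e+00,
        6.90027126e-03, -1.55395710e-04]), 'tool_pos': array([ 0.23633211, -0.63208456,  0.40371574]), 'orientation': array([ 1.79905049e+02, -8.33131541e-03, -1.59504169e+02]), 'force': array([-0.37689441, -0.38897283,  0.64821191]), 'moment': array([-0.02463439,  0.00225833, -0.02684905]), 'gripper_force': 0.0, 'opening': 0.08776252142708156}
top {'fx': 504.57801620118755, 'fy': 504.57801620118755, 'cx': 319.57745093073885, 'cy': 199.1873645828675, 'k1': 0.02516270495681367, 'R': array([[-0.02399784, -0.99967   , -0.00916456],
       [-0.9952088 ,  0.02475787, -0.09458594],
       [ 0.09478162,  0.00685079, -0.99547452]]), 't': array([-0.03525824,  0.51912617,  1.42872521])}
side {'fx': 462.55092820854713, 'fy': 462.55092820854713, 'cx': 320.0983413570019, 'cy': 195.39386610908628, 'k1': -0.12228553383864593, 'R': array([[ 0.95346869, -0.30138758, -0.00793638],
       [-0.18370845, -0.55990422, -0.8079347 ],
       [ 0.23905787,  0.77179842, -0.58921859]]), 't': array([-0.50915466,  0.11638659,  1.22437427])}
```

View pics/top0.png

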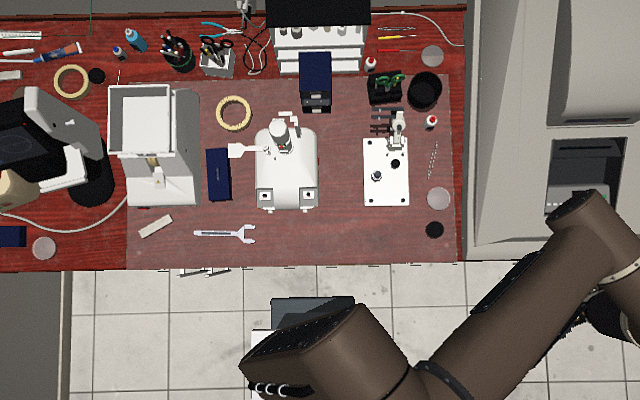

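View pics/side0.png

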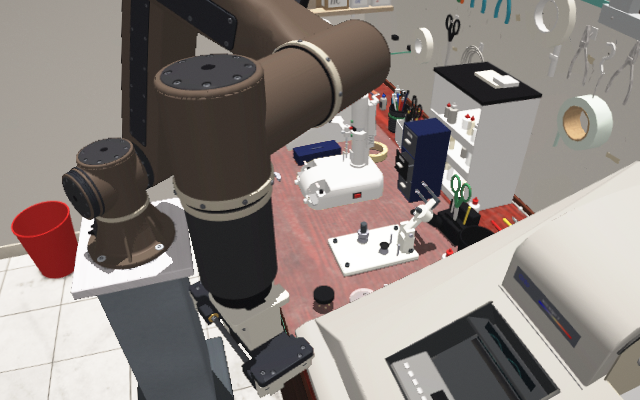

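The top view shows the spanner at about (195–255, 233) with its jaws to the right. The stand is at (363–409, 138–206) with its front at the bottom and the stud near (377, 176). Next I'll measure both.

```bash
cat > h.py <<'E'
from plant import *
import numpy as np, cv2
from scipy.spatial.transform import Rotation as Ro
def cam(s,obs=None):
    if "R" in s: R,t=np.array(s["R"]),np.array(s["t"]); return R.T,-R.T@t
    T=np.array(s["tool_from_camera"]); Q=Ro.from_euler("xyz",obs["orientation"],degrees=True).as_matrix()
    return Q@T[:3,:3],Q@T[:3,3]+obs["tool_pos"]
def rays(s,uv,obs=None):
    C,o=cam(s,obs); uv=np.atleast_2d(np.array(uv,float))
    K=np.array([[s["fx"],0,s["cx"]],[0,s["fy"],s["cy"]],[0,0,1]])
    n=cv2.undistortPoints(uv.reshape(-1,1,2),K,np.array([s["k1"],0,0,0])).reshape(-1,2)
    return o,np.c_[n,np.ones(len(n))]@C.T
def onz(s,uv,z,obs=None):
    o,d=rays(s,uv,obs); return o+d*((z-o[2])/d[:,2])[:,None]
def pix(s,X,obs=None):
    C,o=cam(s,obs); c=(np.atleast_2d(X)-o)@C; K=np.array([[s["fx"],0,s["cx"]],[0,s["fy"],s["cy"]],[0,0,1]])
    return cv2.projectPoints(c.reshape(-1,1,3),np.zeros(3),np.zeros(3),K,np.array([s["k1"],0,0,0]))[0].reshape(-1,2)
def blobs(mask,amin=5):
    n,l,st,c=cv2.connectedComponentsWithStats(mask.astype(np.uint8)); return [(st[i],c[i],l==i) for i in range(1,n) if st[i][4]>=amin]
E
python3 - <<'E'
from h import *
s=snapshot("top");im=s["color"].astype(int)
mn=im.min(2)
# stand: white in region
m=np.zeros(mn.shape,bool);m[130:215,355:420]=mn[130:215,355:420]>150
b=max(blobs(m),key=lambda b:b[0][4]);print("stand",b[0])
r=cv2.minAreaRect(np.argwhere(b[2][150:]  )[:,::-1].astype(np.float32)+[0,150]) if 0 else None
d=np.zeros(mn.shape,bool);d[136:208,362:411]=im[136:208,362:411].max(2)<110
for q in blobs(d,3): print("dark",q[0],q[1].round(1),onz(s,q[1],.024).round(3))
m=np.zeros(mn.shape,bool);m[215:255,185:265]=mn[215:255,185:265]>120
for q in blobs(m,8):
    p=onz(s,np.argwhere(q[2])[:,::-1],.01)[:,:2];mu=p.mean(0);w,v=np.linalg.eigh(np.cov((p-mu).T));a=v[:,1];t=(p-mu)@a
    print("spanner",q[0],mu,a,t.min(),t.max(),mu+a*t.min(),mu+a*t.max())
c=cv2.resize(s["color"][125:255,180:445],None,fx=3,fy=3,interpolation=cv2.INTER_CUBIC);cv2.imwrite("pics/top1.png",c[:,:,::-1])
E
```

```text
stand [ 363  130   46   76 2771]
dark [385 136   4   5  10] [386.4 137.4] [[ 0.694 -0.247  0.024]]
dark [362 138   1   6   6] [362.  140.5] [[ 0.687 -0.175  0.024]]
dark [368 141   4   3  11] [369.4 142.1] [[ 0.681 -0.197  0.024]]
dark [387 142  17   8  53] [394.4 146.8] [[ 0.665 -0.269  0.024]]
dark [362 146   1   4   4] [362.  147.5] [[ 0.666 -0.175  0.024]]
dark [386 154   2   2   3] [386.7 154.7] [[ 0.643 -0.246  0.024]]
dark [402 154   2   2   4] [402.5 154.5] [[ 0.642 -0.291  0.024]]
dark [391 159   9  10  68] [394.8 163.5] [[ 0.616 -0.268  0.024]]
dark [363 170   1  24  24] [363.  181.5] [[ 0.566 -0.175  0.024]]
dark [374 171   7   7  34] [377.2 174.2] [[ 0.587 -0.216  0.024]]
dark [371 175   9   7  17] [373.8 178.9] [[ 0.573 -0.206  0.024]]
dark [369 199   4   3  11] [370.6 200.1] [[ 0.512 -0.195  0.024]]
dark [401 199   4   3  11] [402.4 199.9] [[ 0.51  -0.286  0.024]]
dark [365 206  27   1  27] [378. 206.] [[ 0.494 -0.215  0.024]]
spanner [193 224  62  20 385] [0.42772741 0.21615384] [0.05015892 0.99874125] -0.0729092114223286 0.10449727956446382 [0.42407036 0.14333641] [0.43296888 0.32051959]
```

View pics/top1.png

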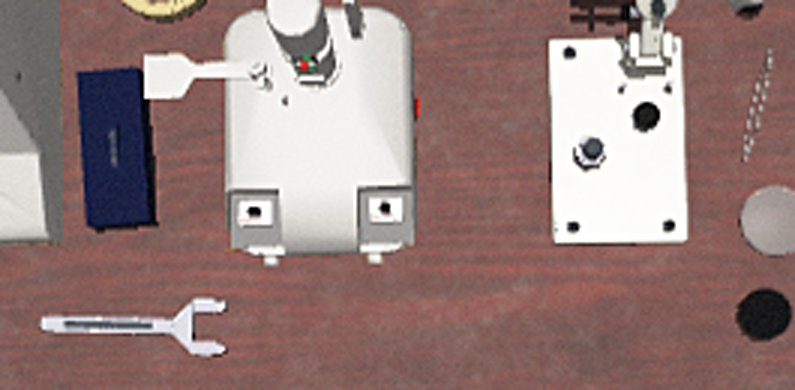

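The bolts come out at 169 × 91 mm (given 170 × 92), so the stand yaw is about -1° and the stud is near (0.581, -0.212). The spanner measures 177 mm long with yaw about -93° and its grip point near (0.430, 0.272). I'll swing over there now.

```bash
H="python3 -m handwheel"; 
python3 -m handwheel '[[1,0,0,0,0,0,-1],[1,0,0,0,0,0,-1],[1,0,0,0,0,0,-1],[1,0,0,0,0,0,-1],[1,0,0,0,0,0,-1]]' >/dev/null
python3 -m handwheel '[[1,0,0,0,0,0,-1],[1,0,0,0,0,0,-1],[1,0,0,0,0,0,-1],[1,0,0,0,0,0,-1],[1,0,0,0,0,0,-1]]' >/dev/null
python3 -m handwheel '[[1,0,0,0,0,0,-1],[1,-1,-0.5,0,0,0,0],[1,-1,-0.6,0,0,0,0],[1,-1,-0.6,0,0,0,0],[1,-1,-0.6,0,0,0,0]]'
python3 -m handwheel '[[1,-1,-0.6,0,0,0,0],[1,-1,-0.6,0,0,0,0],[1,-1,-0.6,0,0,0,0],[1,-1,-0.6,0,0,0,0],[1,-1,-0.6,0,0,0,0]]'
python3 -m handwheel '[[1,-1,-0.6,0,0,0,0],[1,-1,-0.6,0,0,0,0],[1,-1,-0.6,0,0,0,0],[1,-1,0,0,0,0,0],[1,-1,0,0,0,0,0]]'
python3 -c "
from h import *
print(snapshot('wrist')['tool_from_camera'].round(3))"
```

```text
clock: 2.02
tool_pos: [0.3002, -0.5351, 0.4044]
orientation: [180.0, 0.0, -93.5]
force: [-0.5, 0.2, -0.6]
opening: 0.0875
gripper_force: 0.0
clock: 2.65
tool_pos: [0.3827, -0.4149, 0.4045]
orientation: [180.0, 0.0, -93.5]
force: [-0.3, -0.0, 0.3]
opening: 0.0877
gripper_force: 0.0
clock: 3.28
tool_pos: [0.435, -0.2928, 0.4043]
orientation: [180.0, 0.0, -93.5]
force: [0.9, 0.3, 1.1]
opening: 0.0875
gripper_force: 0.0
[[-0.    -0.958 -0.287  0.077]
 [ 1.    -0.     0.001  0.001]
 [-0.001 -0.287  0.958  0.02 ]
 [ 0.     0.     0.     1.   ]]
```

```bash
python3 -m handwheel '[[1,-1,0.2,0,0,0,0],[1,-1,0.2,0,0,0,0],[1,-1,0.2,0,0,0,0],[1,-1,0.1,0,0,0,0],[1,-1,0.1,0,0,0,0]]' >/dev/null
python3 -m handwheel '[[1,-1,0.05,0,0,0,0],[1,-1,0.05,0,0,0,0],[1,-1,0.05,0,0,0,0],[1,-1,0.05,0,0,0,0],[1,-1,0.05,0,0,0,0]]' >/dev/null
python3 -m handwheel '[[1,-1,0.05,0,0,0,0],[1,-1,0.05,0,0,0,0],[1,-1,0.05,0,0,0,0],[1,-1,0.05,0,0,0,0],[1,-1,0.05,0,0,0,0]]' >/dev/null
python3 -m handwheel '[[1,-1,0.05,0.8,0,0,0],[1,-1,0.05,0.8,0,0,0],[1,-1,0.05,0.8,0,0,0],[1,-1,0.05,0.8,0,0,0],[1,0,0,0,0,0,0]]'
python3 - <<'E'
from h import *
o=get_obs();s=snapshot("wrist");cv2.imwrite("pics/w0.png",s["color"][:,:,::-1])
print(o["tool_pos"],o["orientation"])
print(pix(s,[[.4248,.157,.01],[.43,.272,.01]],o), s["fx"])
E
```

```text
clock: 5.82
tool_pos: [0.4262, 0.1834, 0.3232]
orientation: [179.9, -0.1, -93.4]
force: [-0.6, -1.0, -0.2]
opening: 0.0878
gripper_force: 0.0
[0.42616036 0.18343243 0.32317444] [ 1.79875005e+02 -1.29068673e-01 -9.34188288e+01]
[[318.73258    163.06988598]
 [320.54021153 269.46970038]] 305.8657231367857
```

View pics/w0.png

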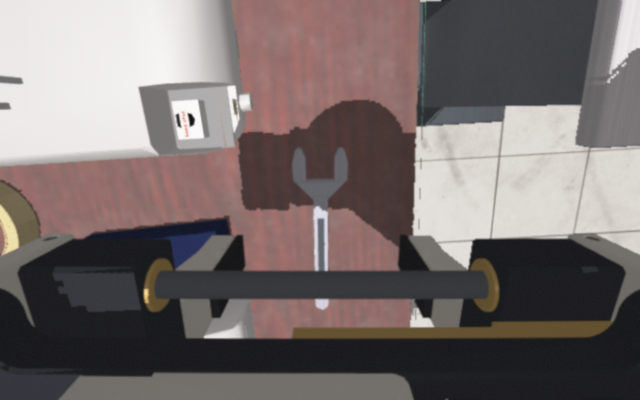

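The wrist view shows the jaw tips near (299, 150) and (341, 150), the bottom of the gap near (320, 178) and the handle end near (322, 307).

Run:
```python
from h import *
o=get_obs();s=snapshot("wrist");im=s["color"].astype(int)
P=onz(s,[[299,149],[341,149],[320,178],[322,308]],.01,o);print(P.round(4))
# handle centre line: bluish-grey pixels (low redness)
sat=im[:,:,0]-im[:,:,1]; m=np.zeros(sat.shape,bool); m[212:268,300:345]=(sat[212:268,300:345]<12)
b=max(blobs(m),key=lambda b:b[0][4]);print(b[0])
q=[(np.nonzero(b[2][r])[0].mean(),r,b[2][r].sum()) for r in range(214,266)]
q=np.array(q);W=onz(s,q[:,:2],.01,o)[:,:2];k=np.polyfit(W[:,1],W[:,0],1);print(k,np.std(W[:,0]-np.polyval(k,W[:,1])),q[:,2].mean(),np.polyval(k,[.157,.272]), np.degrees(np.arctan2(-1,-k[0])))
```

```text
[[0.4432 0.1421 0.01  ]
 [0.4031 0.1445 0.01  ]
 [0.4249 0.1716 0.01  ]
 [0.4318 0.3207 0.01  ]]
[314 212  15  56 735]
[0.05087139 0.4156595 ] 0.0002546004031572621 13.096153846153847 [0.42364631 0.42949652] -92.9122056811878
```

```bash
python3 -m handwheel '[[0,-0.9,0.05,0.3,0,0,-0.08],[0,-0.9,0,0.5,0,0,0],[0,-0.9,0,0.7,0,0,0],[0,-0.82,0,0.8,0,0,0],[0,0,0,0.8,0,0,0]]'
python3 -m handwheel '[[0,0,0,0.8,0,0,0],[0,0,0,0.8,0,0,0],[0,0,0,0.6,0,0,0],[0,0,0,0.3,0,0,0],[0,0,0,0,0,0,0]]'
```

```text
clock: 6.55
tool_pos: [0.4302, 0.2728, 0.246]
orientation: [-180.0, 0.0, -92.9]
force: [0.6, -0.2, 0.2]
opening: 0.046
gripper_force: 0.0
clock: 7.18
tool_pos: [0.43, 0.2708, 0.1843]
orientation: [180.0, -0.0, -93.0]
force: [-0.6, -0.8, 0.2]
opening: 0.0442
gripper_force: 0.0
```

```bash
python3 -m handwheel '[[0,0,0,0.12,0,0,0],[-1,0,0,0,0,0,0],[-1,0,0,0,0,0,0],[-1,0,0,0,0,0,0],[-1,0,0,0,0,0,0]]'
python3 -m handwheel '[[-1,0,0,0,0,0,0],[-1,0,0,-0.5,0,0,0],[-1,0,0,-1,0,0,0],[-1,0,0,0,0,0,0]]'
```

```text
clock: 7.8
tool_pos: [0.4301, 0.2707, 0.1818]
orientation: [-180.0, 0.0, -93.0]
force: [-0.5, 0.7, 1.9]
opening: 0.0137
gripper_force: 30.0
clock: 8.3
tool_pos: [0.4305, 0.2712, 0.2213]
orientation: [-179.9, 0.2, -93.0]
force: [1.1, 0.3, -0.1]
opening: 0.0136
gripper_force: 30.0
```

```bash
python3 -m handwheel '[[-1,1,-0.05,-1,0,0,0],[-1,1,-0.05,-1,0,0,0],[-1,1,-0.05,-1,0,0,0],[-1,1,-0.05,-1,0,0,0],[-1,1,-0.05,-1,0,0,0]]' >/dev/null
python3 -m handwheel '[[-1,1,-0.05,-1,0,0,0],[-1,1,-0.05,-1,0,0,0],[-1,1,-0.05,0,0,0,0],[-1,1,-0.05,0,0,0,0],[-1,1,-0.05,0,0,0,0]]' >/dev/null
python3 -m handwheel '[[-1,1,-0.05,0,0,0,0],[-1,1,-0.05,0,0,0,0],[-1,1,-0.05,0,0,0,0],[-1,1,-0.05,0,0,0,0],[-1,1,-0.05,0,0,0,0]]' 
python3 -m handwheel '[[-1,1,0,0,0,0,-1],[-1,1,0,0,0,0,-1],[-1,0,0,0,0,0,-1],[-1,0,0,0,0,0,-1],[-1,0,0,0,0,0,-1]]' >/dev/null
python3 -m handwheel '[[-1,0,0,0,0,0,-1],[-1,0,0,0,0,0,-1],[-1,0,0,0,0,0,-1],[-1,0,0,0,0,0,-1],[-1,0,0,0,0,0,-1]]' >/dev/null
python3 -m handwheel '[[-1,0,0,0,0,0,-1],[-1,0,0,0,0,0,-1],[-1,0,0,0,0,0,-1],[-1,0,0,0,0,0,-1],[-1,0,0,0,0,0,-1]]'
python3 -m handwheel '[[-1,0,0,0,0,0,-0.8],[-1,0,0,0,0,0,0]]'
python3 - <<'E'
from h import *
o=get_obs();s=snapshot("wrist");cv2.imwrite("pics/w1.png",s["color"][:,:,::-1])
print(o["tool_pos"],o["orientation"])
print(pix(s,[[.5815,-.212,.073],[.512,-.195,.024],[.51,-.286,.024]],o))
E
```

```text
clock: 10.18
tool_pos: [0.4285, -0.1057, 0.3938]
orientation: [180.0, 0.0, -93.0]
force: [0.9, 0.5, -1.6]
opening: 0.0134
gripper_force: 30.0
clock: 12.05
tool_pos: [0.4286, -0.1547, 0.3937]
orientation: [-180.0, 0.1, -2.8]
force: [-0.3, 0.3, -1.2]
opening: 0.0133
gripper_force: 30.0
clock: 12.3
tool_pos: [0.4287, -0.1547, 0.3938]
orientation: [-180.0, 0.0, 1.7]
force: [-1.0, -0.3, -0.5]
opening: 0.0137
gripper_force: 30.0
[ 0.42867282 -0.15473482  0.3937617 ] [-1.79983678e+02  4.93388113e-02  1.73719210e+00]
[[392.65529963  18.39712477]
 [361.01907523 101.79740257]
 [443.7445216  106.48913466]]
```

View pics/w1.png

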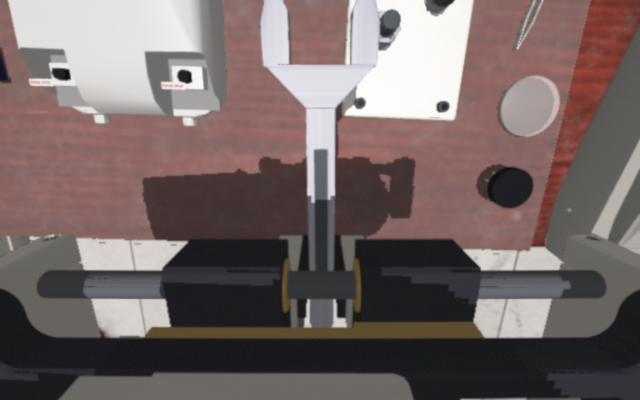

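The wrist view shows the stud top at about (389, 20), partly hidden by the right jaw tip. The front bolts are at (361, 103) and (443, 106), as predicted. I'll move 50 mm forward and 8 mm left, then measure.

```bash
python3 -m handwheel '[[-1,1,-0.32,0,0,0,0],[-1,1,0,0,0,0,0],[-1,0,0,0,0,0,0]]'
python3 - <<'E'
from h import *
o=get_obs();s=snapshot("wrist")
print(pix(s,[[.5815,-.212,.073],[.512,-.195,.024],[.51,-.286,.024]],o).round())
c=cv2.resize(s["color"][0:190,240:500],None,fx=3,fy=3,interpolation=cv2.INTER_CUBIC);cv2.imwrite("pics/w2.png",c[:,:,::-1])
im=s["color"].astype(int);d=np.zeros(im.shape[:2],bool);d[0:190,340:500]=im[0:190,340:500].max(2)<75
for q in blobs(d,15): print(q[0],q[1].round(1),onz(s,q[1],.024,o).round(4)[0],onz(s,q[1],.073,o).round(4)[0])
E
```

```text
clock: 12.72
tool_pos: [0.4799, -0.145, 0.3936]
orientation: [180.0, 0.0, 1.7]
force: [-1.5, 0.3, -0.6]
opening: 0.0134
gripper_force: 30.0
[[398.  81.]
 [366. 149.]
 [446. 153.]]
[433  37  26  27 539] [445.6  50. ] [ 0.6175 -0.2704  0.024 ] [ 0.6089 -0.2524  0.073 ]
[383  76  14  17  92] [387.8  85.8] [ 0.5805 -0.2132  0.024 ] [ 0.5771 -0.2032  0.073 ]
[340  94  11  24 132] [344.9 105.4] [ 0.559  -0.1681  0.024 ] [ 0.5586 -0.1645  0.073 ]
[363 147   6   7  31] [365.6 149.9] [ 0.5111 -0.1941  0.024 ] [ 0.5175 -0.1869  0.073 ]
[440 149  10   8  52] [444.5 152.7] [ 0.5108 -0.2845  0.024 ] [ 0.5172 -0.2646  0.073 ]
[ 340  158   74   32 1840] [374.2 175.6] [ 0.4817 -0.2063  0.024 ] [ 0.4921 -0.1973  0.073 ]
```

View pics/w2.png

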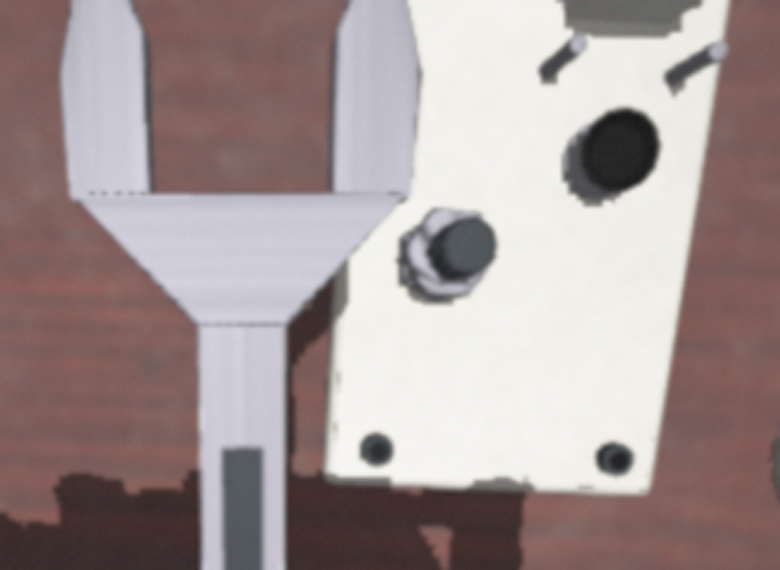

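The crop shows the stud top at full-frame (395.7, 82.3) and the front bolts at (365.3, 149.7) and (444.7, 152.7). The bottom of the spanner's gap is at row 64.3, with its edges at columns 290 and 350.7.

Run:
```python
from h import *
o=get_obs();s=snapshot("wrist")
print(o["tool_pos"],o["orientation"])
print("stud",onz(s,[395.7,82.3],.073,o)); B=onz(s,[[365.3,149.7],[444.7,152.7]],.024,o);print(B, np.degrees(np.arctan2(-(B[0]-B[1])[0],(B[0]-B[1])[1])))
z=o["tool_pos"][2]-.1718
G=onz(s,[[290,64.3],[350.7,64.3],[320.3,64.3],[321,107],[321,180]],z,o);Q=Ro.from_euler("xyz",o["orientation"],degrees=True).as_matrix()
print("tool frame",((G-o["tool_pos"])@Q).round(4), "gap",np.linalg.norm(G[0]-G[1]))
```

```text
[ 0.47897908 -0.14514213  0.39350259] [-1.79992101e+02  8.22537735e-02  1.69064759e+00]
stud [[ 0.57921623 -0.21026194  0.073     ]]
[[ 0.51027752 -0.19381326  0.024     ]
 [ 0.50963313 -0.28475489  0.024     ]] -0.40597839880059644
tool frame [[ 0.0954 -0.0147  0.1717]
 [ 0.0954  0.013   0.1717]
 [ 0.0954 -0.0009  0.1717]
 [ 0.0766 -0.0006  0.1717]
 [ 0.0411 -0.0006  0.1717]] gap 0.02776152304244888
```

```bash
python3 -m handwheel '[[-1,-0.78,0.92,0,0,0,0],[-1,-0.78,0.92,0,0,0,0],[-1,0,0.92,0.34,0,0,0],[-1,0,0,1,0,0,0],[-1,0,0,1,0,0,0]]'
python3 -m handwheel '[[-1,0,0,1,0,0,0],[-1,0,0,1,0,0,0],[-1,0,0,1,0,0,0],[-1,0,0,1,0,0,0],[-1,0,0,0,0,0,0]]'
python3 - <<'E'
from h import *
o=get_obs();print(o["tool_pos"],o["orientation"]);Q=Ro.from_euler("xyz",o["orientation"],degrees=True).as_matrix();print("units",((np.array([.4421,-.2153,.1985])-o["tool_pos"])@Q/.025).round(3))
E
```

```text
clock: 13.45
tool_pos: [0.4409, -0.2158, 0.3353]
orientation: [-180.0, -0.0, 1.7]
force: [0.4, -0.2, -2.5]
opening: 0.0132
gripper_force: 30.0
clock: 14.08
tool_pos: [0.4406, -0.2154, 0.2345]
orientation: [-180.0, 0.2, 1.7]
force: [0.5, -0.1, -0.4]
opening: 0.0133
gripper_force: 30.0
[ 0.44058232 -0.21535172  0.23446366] [-179.96880367    0.21381176    1.721922  ]
units [6.600e-02 1.000e-03 1.438e+00]
```

```bash
python3 -m handwheel '[[-1,0.05,0,0.7,0,0,0],[-1,0,0,0.5,0,0,0],[-1,0,0,0.2,0,0,0],[-1,0,0,0,0,0,0]]'
python3 - <<'E'
from h import *
o=get_obs();print(o["tool_pos"],o["orientation"],o["force"])
s=snapshot("top");c=cv2.resize(s["color"][140:260,340:440],None,fx=5,fy=5,interpolation=cv2.INTER_CUBIC);cv2.imwrite("pics/t2.png",c[:,:,::-1])
E
```

```text
clock: 14.58
tool_pos: [0.4431, -0.2154, 0.2008]
orientation: [180.0, 0.0, 1.8]
force: [0.0, -0.3, -1.1]
opening: 0.0135
gripper_force: 30.0
[ 0.44313009 -0.21537053  0.20081706] [1.79996388e+02 1.26811055e-02 1.78142441e+00] [ 0.01897211 -0.31775317 -1.12418275]
```

View pics/t2.png

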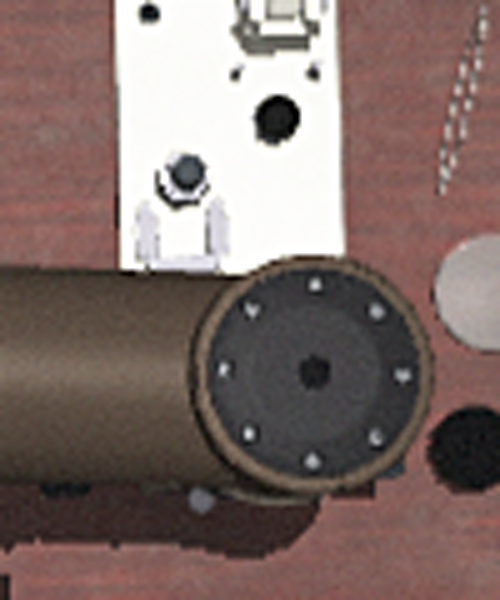

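The top view shows the jaws at columns 147 and 217 (centre 182), straddling the nut axis at about 183, just short of the nut. It's lined up, so I'll lower the last 2–3 mm and slide on.

```bash
python3 -m handwheel '[[-1,0,0,0.1,0,0,0],[-1,0,0,0,0,0,0]]'
python3 -m handwheel '[[-1,0.25,0,0,0,0,0],[-1,0.25,0,0,0,0,0],[-1,0,0,0,0,0,0]]'
```

```text
clock: 14.88
tool_pos: [0.4432, -0.2154, 0.1983]
orientation: [180.0, -0.0, 1.8]
force: [-0.3, 0.5, -1.6]
opening: 0.0135
gripper_force: 30.0
clock: 15.25
tool_pos: [0.4565, -0.215, 0.1982]
orientation: [180.0, -0.0, 1.8]
force: [0.6, -1.2, -0.9]
opening: 0.0135
gripper_force: 30.0
```

```bash
python3 -m handwheel '[[-1,0.2,0,0,0,0,0],[-1,0,0,0,0,0,0]]'
python3 -m handwheel '[[-1,0.2,0,0,0,0,0],[-1,0,0,0,0,0,0]]'
python3 -m handwheel '[[-1,0.1,0,0,0,0,0],[-1,0,0,0,0,0,0]]'
```

```text
clock: 15.5
tool_pos: [0.4611, -0.2149, 0.1982]
orientation: [180.0, -0.0, 1.8]
force: [-0.1, -0.5, -0.9]
opening: 0.0137
gripper_force: 30.0
clock: 15.75
tool_pos: [0.4661, -0.2147, 0.1982]
orientation: [180.0, -0.0, 1.8]
force: [-0.2, -1.2, -1.4]
opening: 0.0132
gripper_force: 30.0
clock: 16.0
tool_pos: [0.4683, -0.2146, 0.1981]
orientation: [180.0, -0.0, 1.8]
force: [0.3, -0.5, 0.1]
opening: 0.0134
gripper_force: 30.0
```

```bash
python3 -m handwheel '[[-1,0.06,0,0,0,0,0],[-1,0,0,0,0,0,0]]'|sed -n 2,4p
python3 - <<'E'
from h import *
s=snapshot("top");c=cv2.resize(s["color"][150:220,350:420],None,fx=7,fy=7,interpolation=cv2.INTER_CUBIC);cv2.imwrite("pics/t3.png",c[:,:,::-1])
E
```

```text
tool_pos: [0.4697, -0.2145, 0.1982]
orientation: [-180.0, 0.0, 1.8]
force: [0.0, -0.9, -1.0]
```

View pics/t3.png

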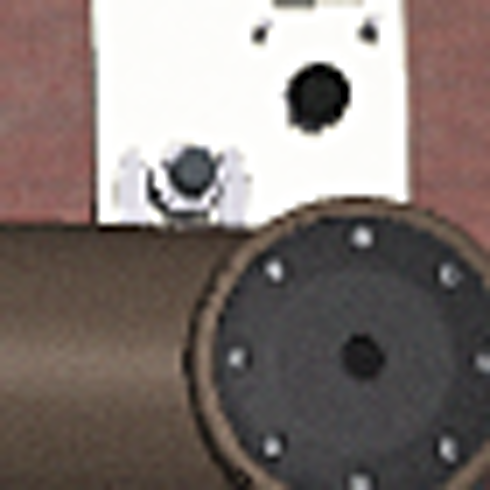

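The top view shows the jaws on both sides of the nut, with the tips near row 171 and columns 368.6 and 383.

```bash
python3 -m handwheel '[[-1,0.06,0,0,0,0,0],[-1,0,0,0,0,0,0]]'|sed -n 2,4p
python3 - <<'E'
from h import *
s=snapshot("top");print(onz(s,[[368.6,171],[384,171.2]],.026),onz(s,[377.4,174.4],.073))
E
```

```text
tool_pos: [0.4706, -0.2145, 0.1979]
orientation: [-180.0, 0.1, 1.8]
force: [-2.3, -0.9, -1.6]
[[ 0.59620803 -0.19147941  0.026     ]
 [ 0.59448382 -0.23584732  0.026     ]] [[ 0.57897661 -0.2113491   0.073     ]]
```

Tips measure at x = 0.595, which is the stud plus 15 mm, and there's light contact, so the spanner is seated. I'll release it, rise, and look at the jam nut.

```bash
python3 -m handwheel '[[-0.5,-0.02,0,0,0,0,0],[0,0,0,0,0,0,0],[0,0,0,0,0,0,0],[0,0,0,-0.5,0,0,0],[0,0,0,-1,0,0,0]]'
python3 -m handwheel '[[0,0,0,-1,0,0,0],[0,0,0,-1,0,0,0],[0,1,0,-1,0,0,0],[0,1,0,0,0,0,0],[0,0.8,0,0,0,0,0]]' >/dev/null
python3 -m handwheel '[[0,0,0,0,0,0,0]]'
python3 - <<'E'
from h import *
o=get_obs();s=snapshot("wrist");p=pix(s,[.58,-.2105,.047],o)[0];print(p);u,v=p.astype(int)
x0,y0=max(u-75,0),max(v-60,0);print(x0,y0)
c=cv2.resize(s["color"][y0:y0+120,x0:x0+150],None,fx=5,fy=5,interpolation=cv2.INTER_CUBIC);cv2.imwrite("pics/w3.png",c[:,:,::-1])
E
```

```text
clock: 17.23
tool_pos: [0.4704, -0.2145, 0.236]
orientation: [-180.0, 0.1, 1.8]
force: [0.4, -0.0, 0.1]
opening: 0.0436
gripper_force: 0.0
clock: 17.98
tool_pos: [0.5416, -0.2122, 0.3114]
orientation: [180.0, -0.1, 1.8]
force: [-1.1, 0.7, 0.9]
opening: 0.0437
gripper_force: 0.0
[321.07607598 157.25072571]
246 97
```

View pics/w3.png

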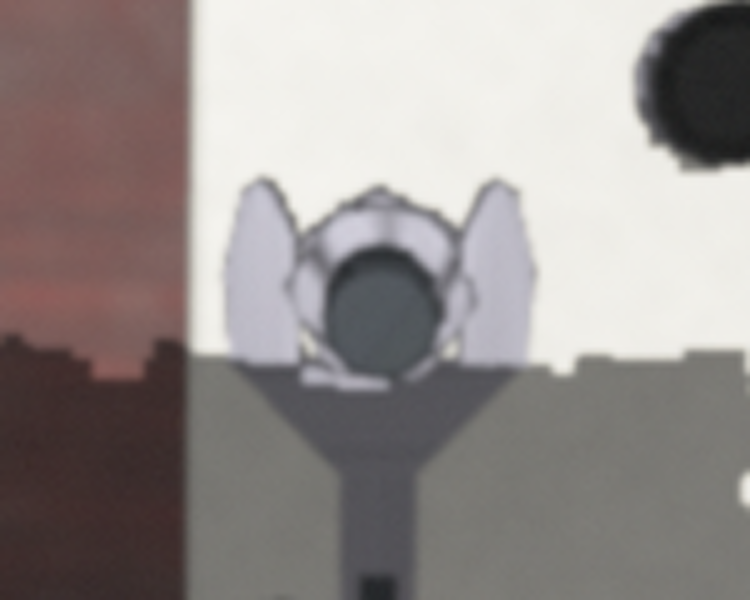

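The wrist view shows the spanner on the lower nut. The stud top is at (322.6, 159). The jam-nut hexagon centre is at (322.3, 155.7), with corners near crop (289, 287) and (474, 300). That puts the flat normals at about -2°, 58° and 118° in world axes.

Run:
```python
from h import *
o=get_obs();s=snapshot("wrist");print(o["tool_pos"],o["orientation"],o["moment"])
a=onz(s,[322.6,159],.073,o)[0];b=onz(s,[322.3,155.7],.047,o)[0];print(a,b)
V=onz(s,np.array([[289,287],[474,300],[433,207],[330,208]])/5+[246,97],.047,o)[:,:2]-b[:2];print(np.degrees(np.arctan2(V[:,1],V[:,0])).round(),np.linalg.norm(V,axis=1))
p=np.r_[(a[:2]+b[:2])/2,.26];print(p,"world d",(p-o["tool_pos"]))
y=np.radians(-32);R=np.array([[np.cos(y),np.sin(y),0],[np.sin(y),-np.cos(y),0],[0,0,-1]]).T
print("units at yaw -32",(R.T.T.T@(p-o["tool_pos"])/.025) if 0 else (p-o["tool_pos"])@R.T.T/.025)
```

```text
[ 0.54063426 -0.21226116  0.31104586] [-1.79998560e+02 -3.61715580e-03  1.78970756e+00] [-0.10974264  0.24865449 -0.01017063]
[ 0.58171136 -0.21148133  0.073     ] [ 0.58013779 -0.21139898  0.047     ]
[ 88. -92. -29.  33.] [0.01478851 0.01482314 0.01583388 0.0157162 ]
[ 0.58092458 -0.21144015  0.26      ] world d [ 0.04029032  0.000821   -0.05104586]
units at yaw -32 [ 1.34932258 -0.88187463  2.04183436]
```

```bash
python3 -m handwheel '[[0,0,0,0,0,0,1],[0,0,0,0,0,0,1],[0,0,0,0,0,0,1],[0,0,0,0,0,0,1],[0,0,0,0,0,0,1]]' >/dev/null
python3 -m handwheel '[[0,0,0,0,0,0,0.47],[0,0.7,-0.43,0,0,0,0],[0,0.66,-0.43,0.5,0,0,0],[0,0,0,1,0,0,0],[0,0,0,0,0,0,0]]'
python3 - <<'E'
from h import *
o=get_obs();Q=Ro.from_euler("xyz",o["orientation"],degrees=True).as_matrix();print(o["tool_pos"],o["orientation"],o["moment"],"units",((np.array([.581,-.2113,.2125])-o["tool_pos"])@Q/.025).round(3))
E
```

```text
clock: 19.32
tool_pos: [0.5794, -0.2114, 0.2716]
orientation: [179.9, 0.2, -31.1]
force: [-0.0, -0.2, 0.6]
opening: 0.044
gripper_force: 0.0
[ 0.57940289 -0.21140228  0.27164873] [179.90884916   0.21729533 -31.06794207] [-0.05820854  0.16485105 -0.00376441] units [ 0.062 -0.04   2.366]
```

```bash
python3 -m handwheel '[[0,0.05,-0.02,0.8,0,0,0],[0,0,0,0.8,0,0,0],[0,0,0,0.6,0,0,0],[0,0,0,0.1,0,0,0],[0,0,0,0,0,0,0]]'
python3 -c "
from h import *
o=get_obs();print(o['tool_pos'],o['force'],o['moment'])"
```

```text
clock: 19.95
tool_pos: [0.5823, -0.2117, 0.2163]
orientation: [-180.0, -0.0, -31.0]
force: [-1.0, -0.6, 0.3]
opening: 0.0438
gripper_force: 0.0
[ 0.58231288 -0.21173426  0.21629875] [-1.02101465 -0.59309435  0.26525359] [-0.08807984  0.13235406 -0.0236108 ]
```

```bash
python3 -m handwheel '[[0,-0.04,0,0.13,0,0,0],[-1,0,0,0,0,0,0],[-1,0,0,0,0,0,0],[-1,0,0,0,0,0,0],[-1,0,0,0,0,0,0]]'
python3 -c "
from h import *
o=get_obs();print(o['tool_pos'],o['force'],o['moment'])"
```

```text
clock: 20.58
tool_pos: [0.5814, -0.2111, 0.2126]
orientation: [-180.0, -0.0, -31.0]
force: [-0.2, 1.5, 1.9]
opening: 0.0267
gripper_force: 30.0
[ 0.58141226 -0.21106717  0.21261654] [-0.24456009  1.47217666  1.85500915] [0.44755803 0.21671975 0.00987231]
```

Opening reads 27 mm, so the flats are gripped. I'll turn clockwise and watch the moment.

```bash
cat > m.py <<'E'
from h import *
o=[get_obs() for _ in range(1)][0];print('M',o['moment'].round(3),'F',o['force'].round(1),'yaw',o['orientation'][2].round(2),'t',o['clock'])
E
python3 -m handwheel '[[-1,0,0,0,0,0,1],[-1,0,0,0,0,0,1],[-1,0,0,0,0,0,0]]' >/dev/null; python3 m.py
python3 -m handwheel '[[-1,0,0,0,0,0,1],[-1,0,0,0,0,0,0]]' >/dev/null; python3 m.py
python3 -m handwheel '[[-1,0,0,0,0,0,0.7],[-1,0,0,0,0,0,0]]' >/dev/null; python3 m.py
python3 -m handwheel '[[-1,0,0,0,0,0,0.7],[-1,0,0,0,0,0,0]]' >/dev/null; python3 m.py
```

```text
M [1.057 0.025 0.02 ] F [0.3 2.4 1.6] yaw -43.0 t 20.95
M [ 1.478 -0.183 -0.035] F [0.8 4.  3.1] yaw -48.88 t 21.2
M [ 1.851 -0.352 -0.057] F [0.9 4.4 2.1] yaw -53.03 t 21.45
M [ 1.96  -0.372  0.011] F [1.6 5.  2.9] yaw -57.25 t 21.7
```

```bash
python3 -c "
from h import *
print(get_obs()['tool_pos'])"
python3 -m handwheel '[[0,0,0,0,0,0,0],[0,0,0,0,0,0,0],[0,0,0,0,0,0,0],[0,0,0,0,0,0,-1],[0,0,0,0,0,0,-1]]' >/dev/null
python3 -m handwheel '[[0,0,0,0,0,0,-1],[0,0,0,0,0,0,-1],[0,0,0,0,0,0,-1],[0,0,0,0,0,0,-1],[0,0,0,0,0,0,-1]]' >/dev/null
python3 -m handwheel '[[0,0,0,0,0,0,-1],[0,0,0,0,0,0,-1],[0,0,0,0,0,0,-1],[0,0,0,0,0,0,0]]';python3 m.py
```

```text
[ 0.58165391 -0.21085336  0.21262632]
clock: 23.45
tool_pos: [0.5811, -0.2113, 0.2123]
orientation: [180.0, 0.0, 2.5]
force: [0.3, 0.7, -0.1]
opening: 0.0438
gripper_force: 0.0
M [-0.059  0.144 -0.023] F [ 0.3  0.7 -0.1] yaw 2.54 t 23.45
```

```bash
python3 -m handwheel '[[0,0,-0.03,0,0,0,0],[-1,0,0,0,0,0,0],[-1,0,0,0,0,0,0],[-1,0,0,0,0,0,0],[-1,0,0,0,0,0,0]]';python3 m.py
python3 -m handwheel '[[-1,0,0,0,0,0,0.5],[-1,0,0,0,0,0,0]]' >/dev/null; python3 m.py
```

```text
clock: 24.08
tool_pos: [0.5814, -0.2111, 0.2126]
orientation: [179.9, -0.0, 2.5]
force: [0.9, -4.9, -0.7]
opening: 0.027
gripper_force: 30.0
M [-1.996 -0.125 -0.076] F [ 0.9 -4.9 -0.7] yaw 2.54 t 24.075
M [-1.852 -0.139  0.002] F [ 0.9 -4.8 -1. ] yaw -0.5 t 24.325
```

```bash
python3 -m handwheel '[[-1,0,0.03,0,0,0,0.5],[-1,0,0,0,0,0,0]]' >/dev/null; python3 m.py
python3 -m handwheel '[[-1,0,0,0,0,0,0.7],[-1,0,0,0,0,0,0]]' >/dev/null; python3 m.py
python3 -m handwheel '[[-1,0,0,0,0,0,0.7],[-1,0,0,0,0,0,0]]' >/dev/null; python3 m.py
```

```text
M [-0.532 -0.085 -0.041] F [ 0.8 -2.2  1.7] yaw -3.44 t 24.575
M [-0.584 -0.104 -0.   ] F [ 1.2 -1.2  0.6] yaw -7.56 t 24.825
M [-0.588 -0.206  0.083] F [ 0.5 -0.9  1.2] yaw -11.7 t 25.075
```

```bash
python3 -m handwheel '[[-1,0,0,0,0,0,0.6],[-1,0,0,0,0,0,0]]' >/dev/null; python3 m.py
python3 -m handwheel '[[-1,0,0,0,0,0,0.6],[-1,0,0,0,0,0,0]]' >/dev/null; python3 m.py
```

```text
M [-0.416 -0.344  0.151] F [ 1.9 -0.1  1.3] yaw -15.27 t 25.325
M [-0.347 -0.492  0.158] F [ 1.2 -0.9  1.2] yaw -18.87 t 25.575
```

```bash
for i in 1 2 3; do python3 -m handwheel '[[-1,0,0,0,0,0,0]]' >/dev/null; python3 m.py; done
python3 -m handwheel '[[-1,0,0,0,0,0,0.5],[-1,0,0,0,0,0,0]]' >/dev/null; python3 m.py
for i in 1 2 3; do python3 -m handwheel '[[-1,0,0,0,0,0,0]]' >/dev/null; python3 m.py; done
```

```text
M [-0.266 -0.552  0.173] F [ 1.  -1.8  1.1] yaw -18.89 t 25.7
M [-0.277 -0.592  0.205] F [ 1.6 -1.4  0.8] yaw -18.96 t 25.825
M [-0.271 -0.665  0.21 ] F [ 1.8 -0.4  1.4] yaw -18.99 t 25.95
M [-0.143 -0.784  0.215] F [ 2.1 -0.   1.5] yaw -21.99 t 26.2
M [-0.121 -0.91   0.239] F [ 2.6 -0.6  0.8] yaw -21.97 t 26.325
M [-0.031 -0.907  0.238] F [ 3.  -0.7  0.8] yaw -22.0 t 26.45
M [ 0.014 -1.063  0.239] F [3.5 0.6 1.9] yaw -22.02 t 26.575
```

```bash
python3 -m handwheel '[[-1,0,0,0,0,0,0.7],[-1,0,0,0,0,0,0]]' >/dev/null; python3 m.py
for i in 1 2 3 4; do python3 -m handwheel '[[-1,0,0,0,0,0,0]]' >/dev/null; python3 m.py; done
```

```text
M [ 0.156 -1.187  0.31 ] F [ 3.6 -0.2  1.5] yaw -26.2 t 26.825
M [ 0.25  -1.269  0.233] F [ 3.3 -0.1  1.6] yaw -26.15 t 26.95
M [ 0.322 -1.349  0.25 ] F [4.  0.8 0.3] yaw -26.18 t 27.075
M [ 0.346 -1.388  0.25 ] F [4.3 1.6 2.1] yaw -26.21 t 27.2
M [ 0.42  -1.525  0.263] F [4.4 2.  2.4] yaw -26.22 t 27.325
```

```bash
sed -i "s/'t',/'op',round(o['opening'],4),o['tool_pos'].round(4),'t',/" m.py; python3 m.py
python3 -m handwheel '[[-1,0,0,0,0,0,0.4],[-1,0,0,0,0,0,0]]' >/dev/null; python3 m.py
for i in 1 2 3 4; do python3 -m handwheel '[[-1,0,0,0,0,0,0]]' >/dev/null; python3 m.py; done
```

```text
M [ 0.42  -1.525  0.263] F [4.4 2.  2.4] yaw -26.22 op 0.0266 [ 0.5814 -0.2111  0.2125] t 27.325
M [ 0.554 -1.683  0.31 ] F [5.2 1.9 0.8] yaw -28.61 op 0.0268 [ 0.5814 -0.2111  0.2125] t 27.575
M [ 0.672 -1.748  0.29 ] F [4.  1.6 0.3] yaw -28.58 op 0.027 [ 0.5814 -0.2111  0.2125] t 27.7
M [ 0.613 -1.795  0.302] F [4.9 1.1 0.1] yaw -28.59 op 0.0267 [ 0.5814 -0.2111  0.2125] t 27.825
M [ 0.698 -1.784  0.347] F [5.  1.5 1.3] yaw -28.59 op 0.0271 [ 0.5814 -0.2111  0.2125] t 27.95
M [ 0.659 -1.792  0.342] F [4.4 2.5 0.9] yaw -28.6 op 0.0266 [ 0.5814 -0.2111  0.2125] t 28.075
```

The torque has settled at about 0.33 N m. I'll release, rise, and look at the spanner.

```bash
python3 -m handwheel '[[0,0,0,0,0,0,0],[0,0,0,0,0,0,0],[0,0,0,0,0,0,0],[0,0,0,-0.5,0,0,0],[0,0,0,-1,0,0,0]]' >/dev/null; python3 m.py
python3 -m handwheel '[[0,0,0,-1,0,0,-1],[0,0,0,-1,0,0,-1],[0,0,0,-0.5,0,0,-1],[0,0,0,0,0,0,-1],[0,0,0,0,0,0,-0.4]]' >/dev/null; 
python3 -m handwheel '[[0,-1,0,0,0,0,0],[0,-1,0,0,0,0,0],[0,-0.8,0,0,0,0,0],[0,0,0,0,0,0,0]]' >/dev/null; python3 m.py
python3 - <<'E'
from h import *
o=get_obs();s=snapshot("wrist");p=pix(s,[[.58,-.211,.047],[.467,-.213,.026]],o);print(p)
c=s["color"][0:300,180:480];cv2.imwrite("pics/w4.png",cv2.resize(c,None,fx=2,fy=2,interpolation=cv2.INTER_CUBIC)[:,:,::-1])
E
```

```text
M [-0.034  0.059 -0.043] F [ 1.3 -0.9  0.3] yaw -28.65 op 0.0438 [ 0.5808 -0.2112  0.2499] t 28.7
M [-0.088  0.037 -0.025] F [ 0.9 -0.3 -0.2] yaw -2.26 op 0.0438 [ 0.5102 -0.2085  0.3136] t 29.825
[[321.43357611 116.4497551 ]
 [328.19519605 238.86977701]]
```

View pics/w4.png

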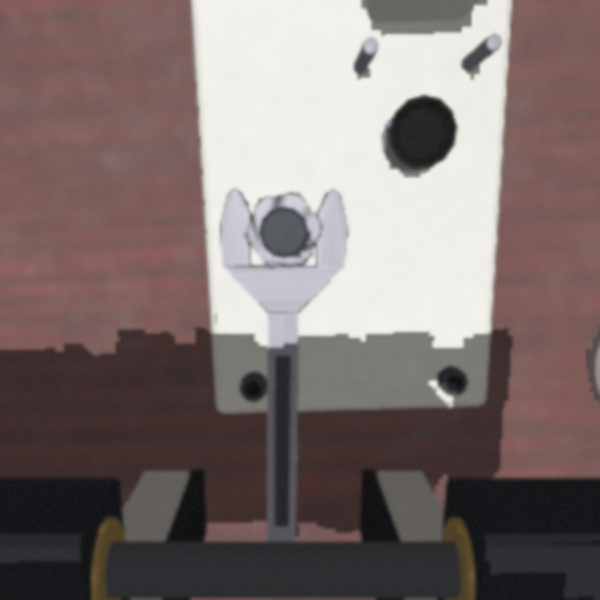

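The wrist view shows the nuts inside the jaws and the handle resting against the front-left bolt at crop (255, 387). The handle centreline runs through full-frame (321, 160) to (321, 255).

Run:
```python
from h import *
o=get_obs();s=snapshot("wrist");im=s["color"].astype(int)
A=onz(s,[[321,160],[321,255]],.026,o);print(A)
d=A[0]-A[1];print("yaw",np.degrees(np.arctan2(d[1],d[0])));d=d/np.linalg.norm(d)
g=A[1]+d*((.4665-A[1][0])/d[0]);p=np.r_[g[:2],.197];Q=Ro.from_euler("xyz",o["orientation"],degrees=True).as_matrix();print(p,"units",((p-o["tool_pos"])@Q/.025).round(3))
```

```text
[[ 0.5436715  -0.20922087  0.026     ]
 [ 0.45157143 -0.20560118  0.026     ]]
yaw -2.2506594920582743
[ 0.4665    -0.2061879  0.197    ] units [-1.795 -0.023  4.66 ]
```

```bash
python3 -m handwheel '[[0,-0.9,-0.02,0,0,0,0],[0,-0.9,0,0.5,0,0,0],[0,0,0,1,0,0,0],[0,0,0,1,0,0,0],[0,0,0,1,0,0,0]]' >/dev/null
python3 -m handwheel '[[0,0,0,0.7,0,0,0],[0,0,0,0.45,0,0,0],[0,0,0,0,0,0,0],[-1,0,0,0,0,0,0],[-1,0,0,0,0,0,0]]' >/dev/null; python3 m.py
python3 -m handwheel '[[-1,0,0,0,0,0,0],[-1,0,0,0,0,0,0]]' >/dev/null; python3 m.py
```

```text
M [-0.078  0.174 -0.009] F [ 0.3 -0.5 -0.1] yaw -2.23 op 0.0292 [ 0.4667 -0.2062  0.1969] t 31.175
M [-0.082  0.277 -0.031] F [0.4 0.2 1.4] yaw -2.24 op 0.0135 [ 0.4665 -0.2062  0.1966] t 31.425
```

```bash
python3 -m handwheel '[[-1,-0.1,0,0,0,0,0],[-1,0,0,0,0,0,0]]' >/dev/null; python3 m.py
python3 -m handwheel '[[-1,-0.2,0,0,0,0,0],[-1,0,0,0,0,0,0]]' >/dev/null; python3 m.py
```

```text
M [-0.542 -1.865 -0.08 ] F [ 6.2 -1.6 -1.5] yaw -2.2 op 0.0135 [ 0.4656 -0.2061  0.197 ] t 31.675
M [-0.525 -0.662 -0.079] F [ 2.5 -1.9  0.9] yaw -2.23 op 0.0135 [ 0.4591 -0.2059  0.1965] t 31.925
```

```bash
python3 -m handwheel '[[-1,-0.25,0.02,0,0,0,0],[-1,0,0,0,0,0,0]]' >/dev/null; python3 m.py
python3 -m handwheel '[[-1,-0.25,0.02,0,0,0,0],[-1,-0.25,0,0,0,0,0],[-1,0,0,0,0,0,0]]' >/dev/null; python3 m.py
```

```text
M [-0.099  0.342  0.025] F [-1.7 -0.5  3.3] yaw -2.26 op 0.0133 [ 0.4516 -0.2061  0.1961] t 32.175
M [-0.053  0.66  -0.021] F [-0.2  0.5  1.6] yaw -2.26 op 0.0133 [ 0.4389 -0.2061  0.196 ] t 32.55
```

```bash
python3 -m handwheel '[[-1,0,0,-0.3,0,0,0],[-1,0,0,-0.5,0,0,0],[-1,0,0,0,0,0,0]]' >/dev/null; python3 m.py
python3 -m handwheel '[[-1,0,0,-1,0,0,0],[-1,0,0,-1,0,0,0],[-1,0,0,-1,0,0,0],[-1,-0.5,-0.5,0,0,0,0],[-1,0,-1,0,0,0,0]]' >/dev/null; python3 m.py
python3 -m handwheel '[[-1,0,-1,0,0,0,0],[-1,0,-1,0,0,0,0],[-1,0,-0.4,0,0,0,0],[-1,0,0,1,0,0,0],[-1,0,0,0,0,0,0]]' >/dev/null; python3 m.py
python3 -c "
from h import *
s=snapshot('wrist');cv2.imwrite('pics/w5.png',s['color'][:,:,::-1])"
```

```text
M [-0.099  0.282 -0.034] F [-0.1  1.  -1.3] yaw -2.23 op 0.0133 [ 0.4406 -0.2062  0.2174] t 32.925
M [-0.077  0.157 -0.02 ] F [-1.3  0.6 -1.9] yaw -2.36 op 0.0138 [ 0.4274 -0.1679  0.2906] t 33.55
M [-0.14   0.267 -0.025] F [ 0.   0.9 -1.2] yaw -2.25 op 0.0132 [ 0.4301 -0.1083  0.2646] t 34.175
```

View pics/w5.png

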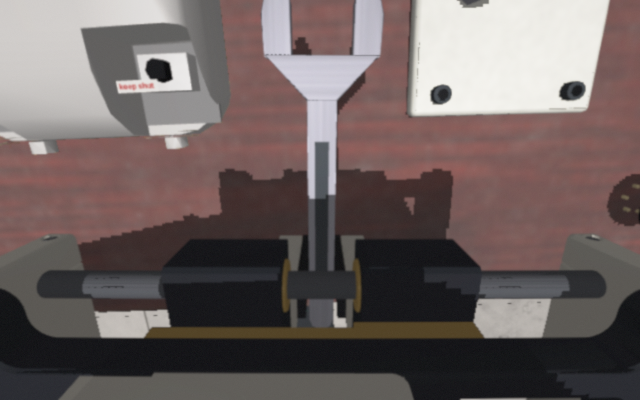

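The wrist view shows bare table below, between the machine (right edge at column 228) and the stand (left edge at column 410). The table's front edge is near row 308. I'll check that edge before lowering.

```bash
python3 -c "
from h import *
o=get_obs();s=snapshot('wrist');print(onz(s,[[110,309],[530,303],[228,100],[410,100]],0,o))"
python3 -m handwheel '[[-1,0.4,0,1,0,0,0],[-1,0,0,1,0,0,0],[-1,0,0,0.8,0,0,0],[-1,0,0,0.3,0,0,0],[-1,0,0,0,0,0,0]]' >/dev/null; python3 m.py
```

```text
[[ 3.32168939e-01  9.59093360e-02  0.00000000e+00]
 [ 3.23258780e-01 -3.00323361e-01 -2.77555756e-17]
 [ 5.14789711e-01 -4.01046923e-02  0.00000000e+00]
 [ 5.09323475e-01 -1.79042382e-01  2.77555756e-17]]
M [-0.083  0.218 -0.009] F [-0.6  0.1 -0.9] yaw -2.25 op 0.0131 [ 0.4416 -0.1087  0.1889] t 34.9
```

Table edge is at x ≈ 0.33, well clear of the handle end. I'll lower the last 8 mm and release.

```bash
python3 -m handwheel '[[-1,0,0,0.2,0,0,0],[-1,0,0,0.1,0,0,0],[-1,0,0,0,0,0,0]]' >/dev/null; python3 m.py
python3 -m handwheel '[[-1,0,0,0.04,0,0,0],[-0.5,0,0,0,0,0,0],[0,0,0,0,0,0,0],[0,0,0,0,0,0,0]]' >/dev/null; python3 m.py
python3 -m handwheel '[[0,0,0,-0.5,0,0,0],[0,0,0,-1,0,0,0],[0,0,0,-1,0,0,0],[0,0,0,-1,0,0,0],[0,0,0,-1,0,0,0]]' >/dev/null
python3 -m handwheel '[[0,-0.5,1,-1,0,0,0],[0,0,1,0,0,0,0],[0,0,1,0,0,0,0],[0,0,1,0,0,0,0],[0,0,0,0,0,0,0]]' >/dev/null; python3 m.py
python3 - <<'E'
from h import *
o=get_obs();s=snapshot("wrist");c=s["color"][0:300,120:520];cv2.imwrite("pics/w6.png",cv2.resize(c,None,fx=2,fy=2,interpolation=cv2.INTER_CUBIC)[:,:,::-1])
E
```

```text
M [-0.037  0.258  0.051] F [ 0.5  0.4 -0.6] yaw -2.24 op 0.0133 [ 0.4414 -0.1086  0.1813] t 35.275
M [-0.088  0.204  0.028] F [1.  0.2 0.5] yaw -2.24 op 0.0361 [ 0.4415 -0.1086  0.1802] t 35.775
M [-0.086  0.102 -0.003] F [-0.1  0.2 -0.5] yaw -2.35 op 0.044 [ 0.4247 -0.2091  0.3184] t 37.025
```

View pics/w6.png

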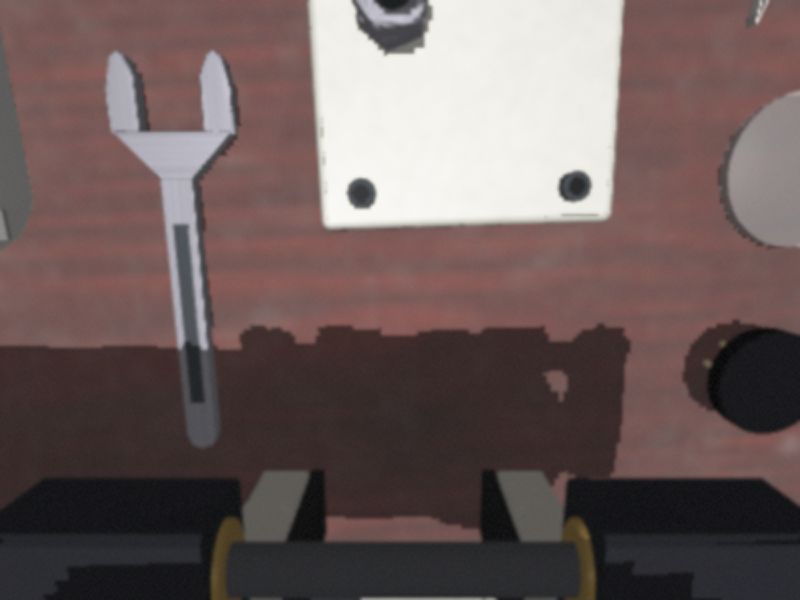

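The spanner lies flat on bare table, with its jaws at crop (170, 95) and its handle end at (203, 440). The nuts, jar and lens blank are where they were, and the robot touches nothing, so I'm handing in.

```bash
python3 -c "
from plant import *
print(close_job())"
```

```text
the job is handed in; nothing more can be done
None
```

I tightened the jam nut to about 0.33 N m against the lower nut, which the spanner held, then laid the spanner flat on bare worktop left of the stand. I handed the job in at about 37 s; I did not measure how far the lower nut turned, and `close_job()` returned no verdict.

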